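# Press the short dispenser bottle

### The job

Dispense a dose from the short, wide brown pump bottle: press its white pump cap well down towards the bottom of its stroke, keep it down for about a second, then let go so that it springs all the way back up. Do not press the pump of the tall, slim bottle, and do not shift or tip the small steel beaker that stands under the short bottle's nozzle.

Things in the scene. Friction and masses are not known exactly. Their poses are not given: they have to be found in the camera images.
- wide_cap_top (a point): Centre of the flat top of the pump cap of the short, wide brown bottle, on its axis, 170 mm above the bench with the cap up; moves with the cap. Bottle 84 mm in diameter, shoulder at 105 mm, fixed in a steel ring 92 mm across. The spout runs along the point's -x axis (towards the robot, within 25 degrees). A look-alike of the same body has only a screw cap (top at 143 mm), no pump.
- wide_pump (a joint): Travel of that pump cap, in m: 0 fully up, 0.016 fully pressed (straight down). A spring lifts it: 3 N to start it, 9 N at the bottom; it returns by itself. The cap is a flat white disc 40 mm across, 16 mm thick; its level spout, 12 mm wide, ends 76 mm from the bottle's axis, its top 5 mm below the cap's.
- tall_cap_top (a point): Centre of the flat top of the pump cap of the tall, slim brown bottle (56 mm in diameter, fixed in a steel ring 64 mm across), on its axis, 230 mm above the bench. The cap, spout and stroke are like the other's. A glass flask stands under its nozzle. Leave this pump alone.
- beaker: Small loose open steel beaker, 44 mm across, 55 mm high, standing upright under the short bottle's nozzle, its centre 76 mm from the bottle's axis. Origin: centre of its underside, z up. To be left where it is.

How it is judged:
By the outcome, as a careful person would: the job done as asked, in the order asked, and still so for the second after the job is handed in, with the robot touching nothing.
It also fails if it takes over 38 s, if anything falls off the work surface, if the arm or the gripper's body presses on something with over 40 N, if the wrist force passes 120 N, or if a joint passes its speed limit or range.

### The arm

A 6-joint arm with a two-finger parallel gripper is mounted at the origin on the work surface. World frame = base frame: x ahead of the robot, y to its left, z up, the work surface at z = 0. Lengths are in m, angles in degrees, forces in N, time in s.
With the tool pointing down it reaches from about 0.4 to 0.825 m from the base axis. Payload 7 kg.
Tool frame: the origin (TCP) lies midway between the tips of the shut fingers; the grasp point (between the pads) lies r.hold_point_z behind it (r.hold_point_z is the distance from the TCP to the grasp point, in m); z points along the fingers, x is the direction in which the jaws open and shut, and the axes are right-handed (so a half turn about z gives the same grasp; the last joint's range is limited). The gripper opens to 88 mm and grips with 3 to 60 N. Pads are 19 mm wide; open, the fingers measure 130 mm over their backs; the gripper's body (78 mm by 193 mm) begins 47 mm behind the grasp point.
Start: joints at [-57.577, 20.546, 0.682, 0, -70.136, -16.507], TCP at [0.185, -0.649, 0.227] pointing down, gripper open.
Joint ranges: [-176.03, 176.03], [-82.01, 121.73], [-58.28, 71.71], [-173.87, 95.51], [-174.79, -0.11], [-173.66, 173.66]. Speed limits (degrees/s): [136.94, 136.94, 172.46, 180, 180, 180].

### API

Orientations are given as [roll, pitch, yaw] about the fixed x, y, z axes, in that order (R = Rz(yaw) Ry(pitch) Rx(roll)).
In Python, from plant import get_state, viewer, close_job, r gives the robot as it stands.
- The arm moves only by the tool apply_moves, never from a script. Its argument "plan" is a list of rows, each a list of 3 entries, a list of its own where there are three numbers: the closure in counts, from 0 (fully open) to 255 (shut), then the shift along the tool's x, y, z in units of 50 mm (1.0 is 50 mm), then the turn about the tool's z in units of 6 degrees (1.0 is 6 degrees). A call has 1 to 12 rows; each row shifts and turns the commanded pose from where the row before left it, along the tool's axes as they then stand; what a row does not reach is not made up. A row lasts 1/8 s, in which the tool goes at most 62.5 mm and 10.7 degrees, less where a joint would pass 70% of its speed; a pose out of reach is approached as far as the arm can. A call is refused whole if a number of a shift passes 1 or a number of a turn 1, either way. A call with a gripper value outside its range is refused whole. The fingers move at their own pace and stop on an object; "squeeze" is the grip in N (left out, the last holds). Time passes only in rows, so rows that do not move let the fingers close. It gives the time, the measured TCP pose, the force and the opening at its end, in the units of the state.
- get_state(): the state, without advancing time (a new reading comes with each control period).
- viewer.capture(name): name is "scene" or "top"; returns a dict with "frame" (384x512x3 uint8, blue, green, red), "K" (3x3 intrinsics, pixels), "R" (3x3) and "t" (3): a world point X has camera coordinates R X + t. Camera axes: x right, y down, z forward; pixel columns grow to the right and rows downward; lengths in m; the calibration is good to about 2 mm. A picture is of the moment at which its call begins. There is no depth.
- close_job(): hands the job in, once; it reports no verdict.
The state is a dict: "time_s": time; "joints": joint angles; "qd": joint speeds; "joint_torque": joint torques, N m; "tcp_pos": TCP position; "eef_rot": TCP orientation; "contact_force": force on the tool from outside, world axes, zero at the start; "moment": the same for the moment, N m; "gripper_width": finger opening in m.
Only numpy, scipy, OpenCV 4.12 (cv2) and the standard library are available. Lean on these libraries where they do the work, as an engineer would, in place of code of your own. Each camera call takes 0.05 s, during which the arm holds its last target.

## Working session

There is one attempt and no reset: what is moved stays moved. The work goes in short steps, Python scripts to look and compute and a tool call to move; the robot and the scene stay as the last step left them, time stands still between calls to the robot, and variables do not carry over. Pictures are saved under pics/ and viewed, and the job is handed in when it is done.

Besides the shell and the picture viewer there is one more tool, called after ">>>" in YAML: its name, and indented under it one key for each argument. apply_moves: Moves the arm, as the interface text tells. Its arguments: {"type":"object","properties":{"plan":{"type":"array","items":{"type":"array"}},"squeeze":{"type":"number"}},"required":["plan"]}

```bash
mkdir -p pics; ls; python3 - <<'E'
from plant import get_state, viewer, r
import cv2,pickle
s=get_state();print(s, r.hold_point_z)
d={}
for n in("scene","top"):
    c=viewer.capture(n);d[n]=c;cv2.imwrite(f"pics/{n}0.png",c["frame"]);print(n,c["K"],c["R"],c["t"])
pickle.dump(d,open("cap0.pkl","wb"))
E
```

```text
pics
{'time_s': 0.0, 'joints': array([-5.75762423e+01,  2.05915351e+01,  6.33872020e-01, -2.10912551e-02,
       -7.01360721e+01, -1.65091250e+01]), 'qd': array([ 0.07082458, -0.08230953, -0.00567237,  0.04594237, -0.08745992,
       -0.0293886 ]), 'joint_torque': array([-7.63051848e-04, -5.82726753e+01,  2.93056512e+01,  6.99719444e+00,
        6.95014576e-03, -1.33099084e-04]), 'tcp_pos': array([ 0.18495697, -0.64865228,  0.22561926]), 'eef_rot': array([-1.79992370e+02, -9.55056508e-02,  1.05907444e+02]), 'contact_force': array([-0.33356702,  0.54397919, -0.0534432 ]), 'moment': array([ 0.00812184, -0.01251152,  0.02645688]), 'gripper_width': 0.0876494166314894} 0.0188
scene [[365.72075055   0.         254.21500433]
 [  0.         365.72075055 187.82391316]
 [  0.           0.           1.        ]] [[ 0.05409751  0.9985121  -0.00685905]
 [ 0.69471526 -0.04257067 -0.71802399]
 [-0.71724764  0.03407822 -0.69598456]] [-0.04128723 -0.27068334  1.50763158]
top [[385.12390081   0.         255.78239672]
 [  0.         385.12390081 186.95422936]
 [  0.           0.           1.        ]] [[-0.00688787 -0.99995882 -0.00590967]
 [-0.98248421  0.00786781 -0.18617967]
 [ 0.1862185   0.00452378 -0.98249794]] [0.00532624 0.55043    0.93441258]
```

```bash
python3 - <<'E'
import cv2,pickle
d=pickle.load(open("cap0.pkl","rb"))
for n in d: cv2.imwrite(f"pics/{n}0b.png",cv2.resize(d[n]["frame"],(800,600),interpolation=cv2.INTER_CUBIC))
E
```

```text
(no output)
```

View pics/scene0.png

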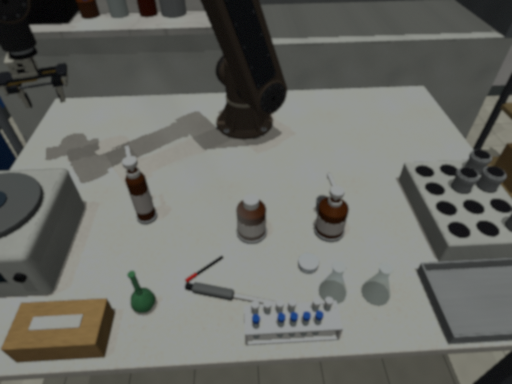

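View pics/top0.png

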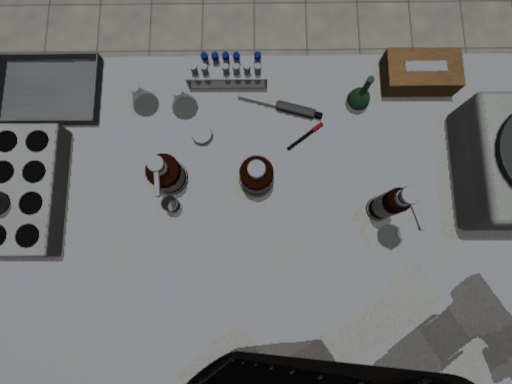

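The wide pump bottle appears at about (336,192) in the scene view and about (155,163) in the top view. Its spout points down the image to the beaker at about (171,204). The screw-cap look-alike is at (256,170) in the top view and the tall bottle at (407,195). I'll zoom in to measure.

```bash
cat > h.py <<'E'
import numpy as np
def proj(c,X):
    p=c["R"]@np.asarray(X,float)+c["t"]; q=c["K"]@p; return q[:2]/q[2]
def back(c,uv,z):
    d=c["R"].T@np.linalg.solve(c["K"],[uv[0],uv[1],1.]); o=-c["R"].T@c["t"]
    return o+d*(z-o[2])/d[2]
E
python3 - <<'E'
import cv2,pickle
from h import *
d=pickle.load(open("cap0.pkl","rb"))
a=d["top"]["frame"][140:220,130:210]; b=d["scene"]["frame"][165:245,295:375]
im=np.hstack([cv2.resize(x,(400,400),interpolation=cv2.INTER_CUBIC) for x in(a,b)])
cv2.imwrite("pics/zoom0.png",im)
for n,uv in(("top",(155,163)),("scene",(337,190))): print(n,back(d[n],uv,.17))
E
```

```text
top [0.58541836 0.22991549 0.17      ]
scene [0.58789669 0.23182039 0.17      ]
```

View pics/zoom0.png

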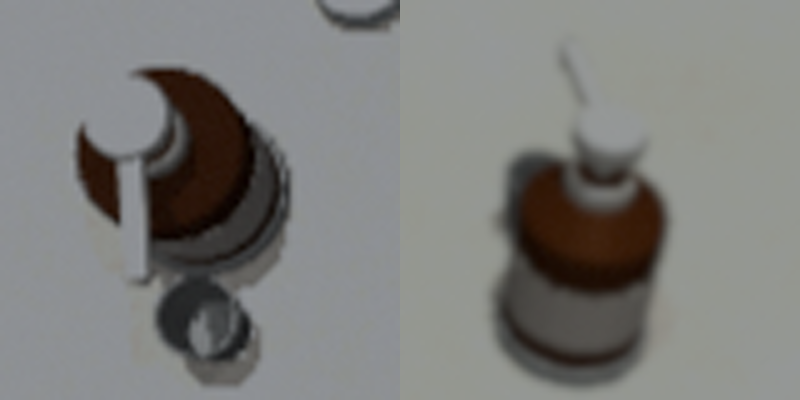

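```bash
python3 - <<'E'
import cv2,pickle
from h import *
d=pickle.load(open("cap0.pkl","rb"))
T=d["top"];S=d["scene"]
c1=back(T,(155,162.6),.17);c2=back(S,(337.4,190.6),.17);print(c1,c2)
tip=back(T,(157.6,195.5),.165);print("spout tip",tip,np.linalg.norm((tip-c1)[:2]))
print("tall",back(T,(408,195),.23),back(S,(130,163),.23))
print("beaker",back(T,(171,204),.0275),"bottle foot",back(T,(174,180),0.0))
c=(c1+c2)/2
for n,z0 in(("top",140),("scene",165)):
    im=d[n]["frame"].copy();im=cv2.resize(im,None,fx=5,fy=5,interpolation=cv2.INTER_CUBIC)
    th=np.linspace(0,2*np.pi,60)
    for rad,z in((.02,.17),(.042,.105),(.046,0)):
        P=[proj(d[n],[c[0]+rad*np.cos(t),c[1]+rad*np.sin(t),z])*5+2 for t in th]
        cv2.polylines(im,[np.int32(P)],True,(0,255,0),1)
    x0=130 if n=="top" else 295
    cv2.imwrite(f"pics/ov_{n}.png",im[z0*5:z0*5+400,x0*5:x0*5+400])
cv2.imwrite("pics/ov.png",np.hstack([cv2.imread(f"pics/ov_{n}.png") for n in d]))
E
```

```text
[0.58635753 0.22995483 0.17      ] [0.59021732 0.2323885  0.17      ]
spout tip [0.51114051 0.22224992 0.165     ] 0.07561062382458253
tall [ 0.49712954 -0.31550088  0.23      ] [ 0.51345282 -0.31434875  0.23      ]
beaker [0.51159957 0.2226002  0.0275    ] bottle foot [0.58120989 0.2229555  0.        ]
```

View pics/ov.png

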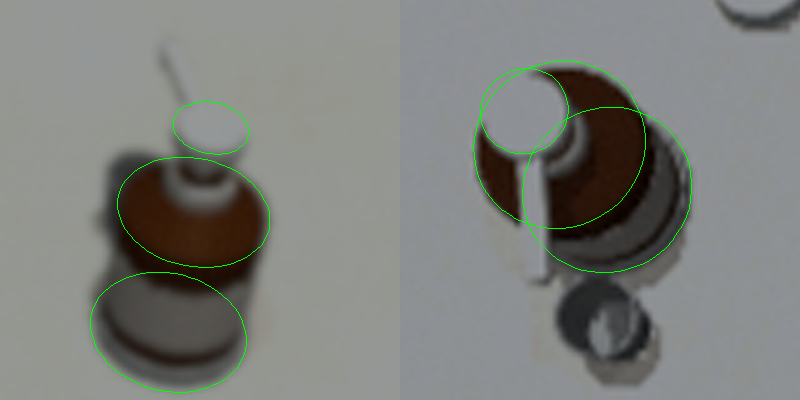

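The overlay matches the cap and bottle, and the spout comes out 76 mm long as specified. The cap centre is at about (0.586, 0.230). Next I lift, shut the fingers and travel above everything.

>>> apply_moves:
  plan:
    - [255,[0,0,-1],0]
    - [255,[0,0,-1],0]
    - [255,[0.3,0.3,0],0]
    - [255,[0.7,0.6,0],0]
    - [255,[0.7,0.6,0],0]
    - [255,[0.7,0.6,0],0]
    - [255,[0.7,0.6,0],0]
    - [255,[0.7,0.6,0],0]
    - [255,[0.7,0.6,0],0]
    - [255,[0.7,0.6,0],0]
    - [255,[0.7,0.6,0],0]
    - [255,[0.7,0.6,0],0]
  squeeze: 20

```text
time_s: 1.6
tcp_pos: [0.3686, -0.2518, 0.3259]
eef_rot: [-180.0, -0.0, 105.9]
contact_force: [0.0, -0.4, 0.5]
gripper_width: 0.0006
```

>>> apply_moves:
  plan:
    - [255,[0.8,0.7,0],0]
    - [255,[0.8,0.7,0],0]
    - [255,[0.8,0.7,0],0]
    - [255,[0.8,0.7,0],0]
    - [255,[0.8,0.7,0],0]
    - [255,[0.8,0.7,0],0]
    - [255,[0.8,0.7,0],0]
    - [255,[0.8,0.7,0],0]
    - [255,[0.8,0.6,0],0]
    - [255,[0.7,0.5,0],0]
    - [255,[0.2,0.1,0],0]
    - [255,[0,0,0],0]

```text
time_s: 3.1
tcp_pos: [0.584, 0.2294, 0.3255]
eef_rot: [-179.9, 0.0, 106.0]
contact_force: [-0.1, -0.1, -0.3]
gripper_width: 0.0003
```

```bash
python3 - <<'E'
from plant import get_state
from h import *
s=get_state();p=s["tcp_pos"];y=np.radians(s["eef_rot"][2])
e=np.array([.586,.230])-p[:2]
print(p,s["eef_rot"],"units",(np.cos(y)*e[0]+np.sin(y)*e[1])/.05,(np.sin(y)*e[0]-np.cos(y)*e[1])/.05,s["contact_force"])
E
```

```text
[0.58403127 0.22942596 0.3254729 ] [-1.79894676e+02  3.12746039e-02  1.05971975e+02] units 0.00020293980572378507 0.04101367149010434 [-0.13900336 -0.0763354  -0.32244698]
```

>>> apply_moves:
  plan:
    - [255,[0,0.04,0.8],0]
    - [255,[0,0,0.8],0]
    - [255,[0,0,0.8],0]
    - [255,[0,0,0.3],0]
    - [255,[0,0,0.1],0]
    - [255,[0,0,0],0]
    - [255,[0,0,0],0]

```text
time_s: 3.98
tcp_pos: [0.5871, 0.23, 0.1881]
eef_rot: [179.9, -0.0, 105.9]
contact_force: [0.6, 0.2, 1.3]
gripper_width: 0.0005
```

```bash
python3 - <<'E'
from plant import get_state,viewer
from h import *
import cv2
s=get_state();print(s["tcp_pos"],s["contact_force"])
T=viewer.capture("top");S=viewer.capture("scene")
im=np.hstack([cv2.resize(x,(400,400),interpolation=cv2.INTER_CUBIC) for x in(T["frame"][140:220,130:210],S["frame"][165:245,295:375])])
cv2.imwrite("pics/above.png",im)
E
```

```text
[0.58714646 0.22999953 0.18812905] [0.6200472  0.21040097 1.25256623]
```

View pics/above.png

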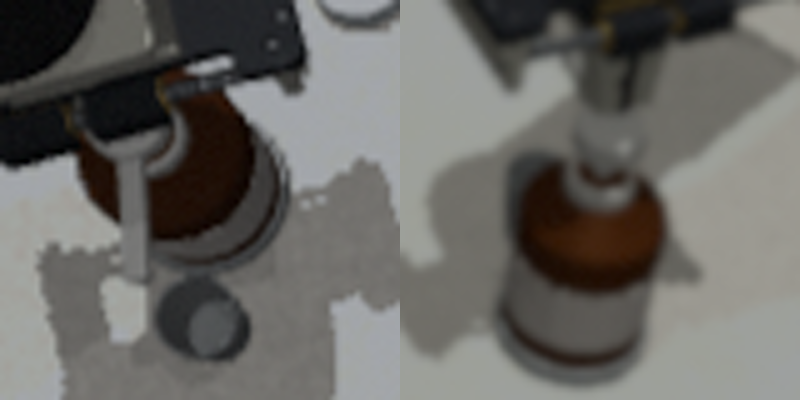

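The shut fingertips are centred over the cap (scene crop at about (612,120)), clear of the spout and the beaker. I'll press gently in small steps.

>>> apply_moves:
  plan:
    - [255,[0,0,0.2],0]
    - [255,[0,0,0.1],0]
    - [255,[0,0,0.1],0]
    - [255,[0,0,0.1],0]
    - [255,[0,0,0.1],0]
    - [255,[0,0,0],0]

```text
time_s: 4.82
tcp_pos: [0.5862, 0.2295, 0.1568]
eef_rot: [-180.0, 0.0, 105.9]
contact_force: [-5.4, -0.3, 7.9]
gripper_width: 0.0004
```

The force of 7.9 N matches about 13 mm of travel. I'll go a bit deeper and hold for about a second.

>>> apply_moves:
  plan:
    - [255,[0,0,0.04],0]
    - [255,[0,0,0],0]
    - [255,[0,0,0],0]

```text
time_s: 5.2
tcp_pos: [0.5862, 0.2295, 0.1552]
eef_rot: [-180.0, 0.0, 105.9]
contact_force: [-4.8, -1.1, 9.0]
gripper_width: 0.0002
```

```bash
python3 - <<'E'
from plant import get_state,viewer
from h import *
import cv2
T=viewer.capture("top");S=viewer.capture("scene")
s=get_state();print(s["tcp_pos"],s["contact_force"],s["time_s"])
im=np.hstack([cv2.resize(x,(400,400),interpolation=cv2.INTER_CUBIC) for x in(T["frame"][140:220,130:210],S["frame"][165:245,295:375])])
cv2.imwrite("pics/press.png",im)
E
```

```text
[0.58617662 0.22952474 0.15524174] [-4.72873483 -1.42784841  8.94362553] 5.3
```

View pics/press.png

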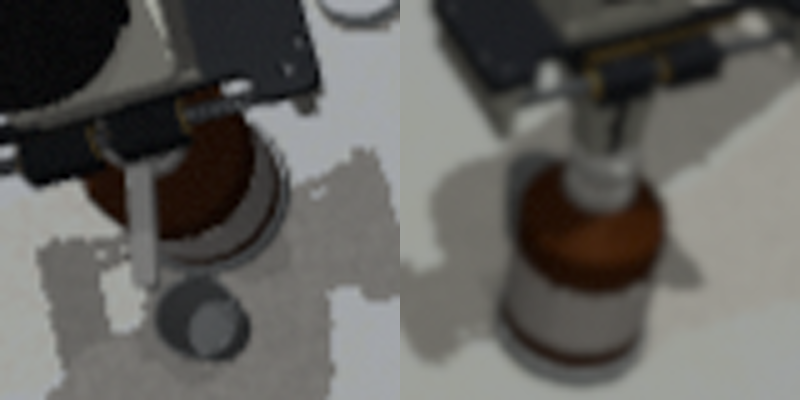

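In the picture the cap is down onto its collar (scene crop at about (605,180)) and the spout and beaker are clear of contact. I'll finish the hold, then lift straight up.

>>> apply_moves:
  plan:
    - [255,[0,0,0],0]
    - [255,[0,0,0],0]
    - [255,[0,0,0],0]
    - [255,[0,0,0],0]
    - [255,[0,0,0],0]
    - [255,[0,0,-0.3],0]
    - [255,[0,0,-0.6],0]
    - [255,[0,0,-0.8],0]
    - [255,[0,0,-0.8],0]
    - [255,[0,0,-0.5],0]
    - [255,[0,0,0],0]
    - [255,[0,0,0],0]

```text
time_s: 6.8
tcp_pos: [0.5862, 0.2296, 0.3041]
eef_rot: [-180.0, -0.0, 105.9]
contact_force: [0.4, 0.2, -1.5]
gripper_width: 0.0003
```

```bash
python3 - <<'E'
from plant import get_state,viewer
from h import *
import cv2
T=viewer.capture("top");S=viewer.capture("scene")
s=get_state();print(s["tcp_pos"],s["contact_force"],s["time_s"])
im=np.hstack([cv2.resize(x,(400,400),interpolation=cv2.INTER_CUBIC) for x in(T["frame"][140:220,130:210],S["frame"][165:245,295:375])])
cv2.imwrite("pics/after.png",im)
E
```

```text
[0.58610296 0.22947935 0.30347603] [ 0.49977932 -0.1401924   0.36164829] 6.9
```

View pics/after.png

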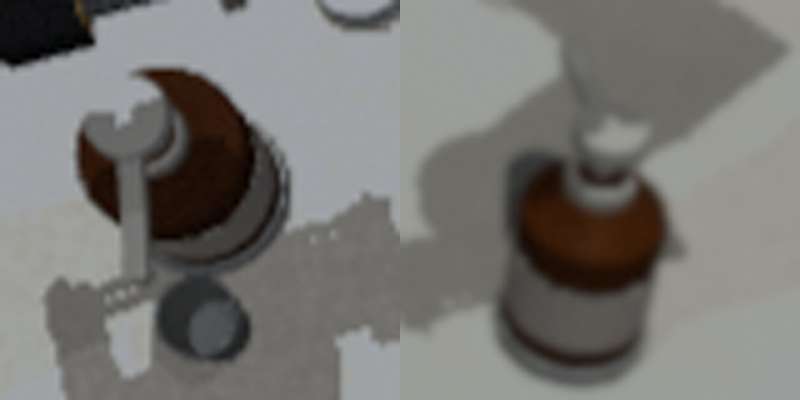

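The cap is back at its original pixels (top crop at about (125,113), scene crop at about (612,128)). The beaker is where it was, at about (205,320), and the arm is clear and still.

```bash
python3 -c "
from plant import close_job
print(close_job())"
```

```text
the job is handed in; nothing more can be done
None
```

I pressed the short, wide bottle's pump about 15 mm of its 16 mm stroke with the shut fingertips, held it down, let it spring back, and handed the job in at about 6.9 s.

- **Press:** the fingertips stopped 155 mm above the bench, with about 9 N pushing up, which matches the spring near the bottom. The cap was near the bottom for about 1 s, or 1.2 s counting from 13 mm.
- **Release:** the last pictures show the cap back at its original position and the beaker where it was. The gripper was about 13 cm above the cap with close to zero contact force.
- **Tall bottle:** I stayed well clear of it, passing with the fingertips nearly 10 cm above its cap height and well to one side of it. I did not take a final close-up of it.
- **Disagreements:** the two cameras differed by about 4 mm on the cap centre, so I aimed close to the top view's value, which stayed well inside the 40 mm cap. There was also a small sideways force of about 5 N during the press.

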